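Close the setter's vise through the lever guard

ROBOT

A 6-joint arm with a two-finger parallel gripper is mounted at the origin on the work surface. World frame = base frame: x ahead of the robot, y to its left, z up, the work surface at z = 0. Lengths are in mm, angles in degrees, forces in N, time in s.
With the tool pointing down it reaches from about 300 to 850 mm from the base axis. Payload 4.2 kg.
Tool frame: the origin (TCP) lies midway between the tips of the shut fingers; the grasp point (between the pads) lies 19 mm behind it (env.grip_depth is the distance from the TCP to the grasp point, in mm); z points along the fingers, y is the line along which they close (so a half turn about z gives the same grasp; the last joint's range is limited). The gripper opens to 91 mm and grips with 3 to 60 N. Pads are 32 mm wide; open, the fingers measure 118 mm over their backs; the gripper's body (76 mm by 178 mm) begins 60 mm behind the grasp point.
Start: joints at [-77.636, 18.312, 89.639, -0, 72.044, -1.146], TCP at [134.334, -559.104, 213.976] pointing down, gripper open.
Joint ranges: [-177.97, 177.97], [-48.28, 115.42], [12.27, 149.76], [-77.06, 257.06], [2.81, 150.46], [-146.56, 146.56]. Speed limits (degrees/s): [147.25, 147.25, 180, 180, 180, 180].

INTERFACE

Orientations are given as [roll, pitch, yaw] about the fixed x, y, z axes, in that order (R = Rz(yaw) Ry(pitch) Rx(roll)).
In Python, from workcell import env, eyes gives the robot as it stands.
- The arm moves only by the tool send_rows, never from a script. Its argument "motion" is a list of rows, each a list of 7 numbers: the shift along the world's x, y, z normalised to -1 to 1, where 1 is 0.5 m, then the turn, a rotation vector about the world's x, y, z normalised to -1 to 1, where 1 is 60 degrees, then the opening, from -1 (shut) to 1 (fully open). A call has 1 to 20 rows; each row is the pose to reach, as a shift and turn from the pose commanded when the call began; what a row does not reach only later rows make up. A row lasts 1/8 s, in which the tool goes at most 62.5 mm and 10.7 degrees, less where a joint would pass 70% of its speed; a pose out of reach is approached as far as the arm can. A call with a number of a shift or a turn outside -1 to 1 is refused whole. A call with a gripper value outside its range is refused whole. The fingers move at their own pace and stop on an object; "squeeze" is the grip in N (left out, the last holds). Time passes only in rows, so rows that repeat a pose let the fingers close. It gives the time, the measured TCP pose, the force, the opening and the grip force at its end, in the units of the state.
- env.state(): the state, without advancing time (a new reading comes with each control period).
- eyes.grab_frame(name): name is "scene" or "top"; returns a dict with "pixels" (384x512x3 uint8, red, green, blue), "depth" (384x512 float32, mm along the optical axis (not along the pixel's ray), 0 where there is no reading), "fx", "fy", "cx", "cy" (pixels), "distortion" ([k1, k2, p1, p2, k3] as OpenCV has them; the pictures are not rectified), "R" (3x3) and "t" (3): a world point X has camera coordinates R X + t. Camera axes: x right, y down, z forward; pixel columns grow to the right and rows downward; lengths in mm; the calibration is good to about 2 mm. A picture is of the moment at which its call begins.
- env.job_done(): hands the job in; it is judged then, once.
The state is a dict: "time_s": time; "qpos": joint angles; "qvel": joint speeds; "effort": joint torques, N m; "ee_pos": TCP position; "ee_rot": TCP orientation; "force": force on the tool from outside, world axes, zero at the start; "torque": the same for the moment, N m; "gripper_width": finger opening in mm; "gripper_force": force on a finger pad.
Only numpy, scipy, OpenCV 4.12 (cv2) and the standard library are available. Lean on these libraries where they do the work, as an engineer would, in place of code of your own. Each camera call takes 0.05 s, during which the arm holds its last target. There are 200 camera calls.

TASK

Close the ring vise on the stone-setter's bench: with the fingers shut, reach down through the guard window over the brass lever, press the lever right down to its stop and keep pressing for about two seconds, then withdraw upwards. Do not touch the guard, leave the black lever and the things lying around as they are, and do not grasp or lift anything.

Things in the scene. Friction and masses are not known exactly. Their poses are not given: they have to be found in the camera images.
- guard: Fixed lever box, 160 mm (own x) by 230 mm (own y), 100 mm high, origin under its centre on the table, z up. Closed clear walls; on top a yellow plate 4 mm thick, upper face at 100 mm, with two windows 80 mm (x) by 85 mm (y) centred at x = -20 mm, y = +57.5 and -57.5 mm of this frame, a 30 mm bar between. One lever lies under each; which is where changes.
- vise: Fixed low ring vise, 60 x 150 mm, origin on the table under its centre, 140 mm from the box's centre along the guard's +x. Its jaws reach 57 mm up, the ring between them 81 mm. Its jaw closes as the brass lever goes down.
- brass_bar (a point): Centre of the brass lever's crossbar, a round brass bar 22 mm in diameter, 46 mm long, along the guard's y axis. Press on top of it, 11 mm above this point. The point is 77 mm above the table with the lever up and 55 mm with it fully down, always within 2 mm of its window's centre seen from above.
- brass_lever (a joint): Angle of the brass lever in rad: 0 up, 0.26 down on its hard stop (the bar 22 mm lower). It pivots 85 mm from the bar, towards the guard's +x. No spring: it moves against friction (about 4 N at the bar) and stays where it is left. It starts between 0 and 0.05.
- black_bar (a point): Centre of the black plastic crossbar of the other lever (same sizes and behaviour), under the other window. Not to be moved.
- black_lever (a joint): Angle of the black lever in rad: 0 up, 0.26 down. To be left as it is.
- stone_tray: Loose clear divided tray with pink stones, 100 x 70 x 22 mm, beside the box; origin under its centre. Leave alone.
- graver: Loose graver, a steel blade with a wooden ball handle, 120 mm long along its x, 31 mm high, lying beside the box; origin under its middle. Leave alone.
- jar: Loose amber glass jar with steel lid, 48 mm in diameter, 60 mm high, near the box; origin under its centre. Leave alone.

How it is judged:
By the outcome, as a careful person would: the job done as asked, in the order asked, and still so for the second after the job is handed in, with the robot touching nothing.
It also fails if it takes over 40 s, if anything falls off the work surface, if the arm or the gripper's body presses on something with over 40 N, if the wrist force passes 120 N, or if a joint passes its speed limit or range.

## Working session

There is one attempt and no reset: what is moved stays moved. The work goes in short steps, Python scripts to look and compute and a tool call to move; the robot and the scene stay as the last step left them, time stands still between calls to the robot, and variables do not carry over. Pictures are saved under pics/ and viewed, at most 10 in all, crops included, and the job is handed in when it is done.

Besides the shell and the picture viewer there is one more tool, called after "Call:" by a JSON object that holds its "name" and its "arguments". send_rows: Moves the arm, as the interface text tells. Its arguments: {"type":"object","properties":{"motion":{"type":"array"},"squeeze":{"type":"number"}},"required":["motion"]}

```bash
mkdir -p pics
cat > h.py <<'E'
import numpy as np, cv2
from workcell import env, eyes
def px2w(f,u,v,z=None,win=1):
    K=np.array([[f['fx'],0,f['cx']],[0,f['fy'],f['cy']],[0,0,1]]);D=np.array(f['distortion'],float)
    p=cv2.undistortPoints(np.array([[[u,v]]],float),K,D)[0,0];r=np.array([p[0],p[1],1.])
    R=np.array(f['R']);t=np.array(f['t']).ravel()
    if z is None:
        d=f['depth'][int(v)-win:int(v)+win+1,int(u)-win:int(u)+win+1];s=np.median(d[d>0])
    else:
        c=-R.T@t;q=R.T@r;s=(z-c[2])/q[2]
    return R.T@(r*s-t)
E
python3 - <<'E'
from h import *
import pickle
fs={}
for n in("top","scene"):
    f=eyes.grab_frame(n);fs[n]=f
    cv2.imwrite(f'pics/{n}0.png',cv2.resize(f['pixels'][:,:,::-1],None,fx=1.5,fy=1.5,interpolation=cv2.INTER_CUBIC))
    print(n,-np.array(f['R']).T@np.array(f['t']).ravel())
pickle.dump(fs,open('f0.pkl','wb'))
print(env.state())
E
```

```text
top [459.79660291  59.989984   810.26829997]
scene [1073.70075146 -258.4023625   792.28466384]
{'time_s': 0.1, 'qpos': array([-7.76365979e+01,  1.83482747e+01,  8.96971184e+01, -5.65289628e-04,
        7.20434988e+01, -1.14738677e+00]), 'qvel': array([-0.0611491 , -0.14629319, -0.22335667,  0.04178326,  0.04854623,
        0.01241342]), 'effort': array([ 2.22314334e-04, -4.13332736e+01, -2.32510006e+01,  7.29358778e-02,
        4.21671616e-02, -5.48130049e-05]), 'ee_pos': array([ 134.22770672, -558.67178462,  213.21694306]), 'ee_rot': array([-1.79911115e+02, -1.24262289e-03,  1.35109626e+01]), 'force': array([ 0.43697982, -0.45603198, -0.23249503]), 'torque': array([ 0.01366669,  0.03241914, -0.04798054]), 'gripper_force': 0.0, 'gripper_width': 91.09554166046654}
```

View pics/top0.png

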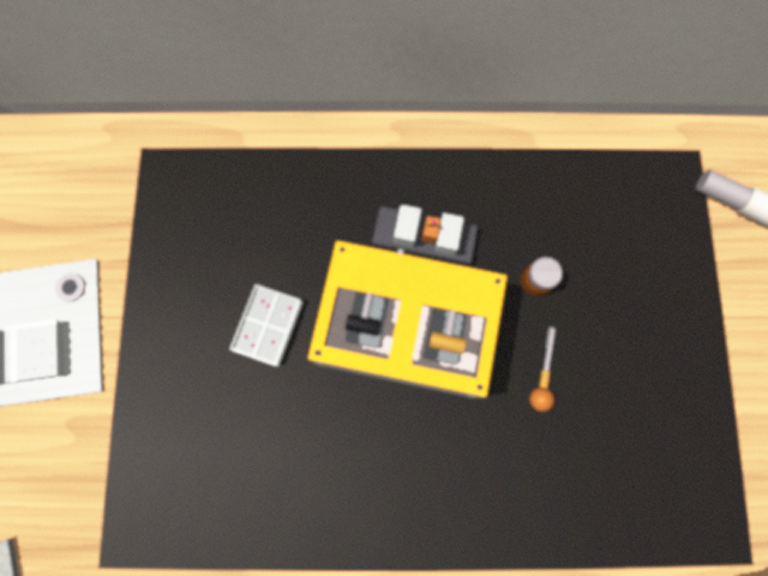

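View pics/scene0.png

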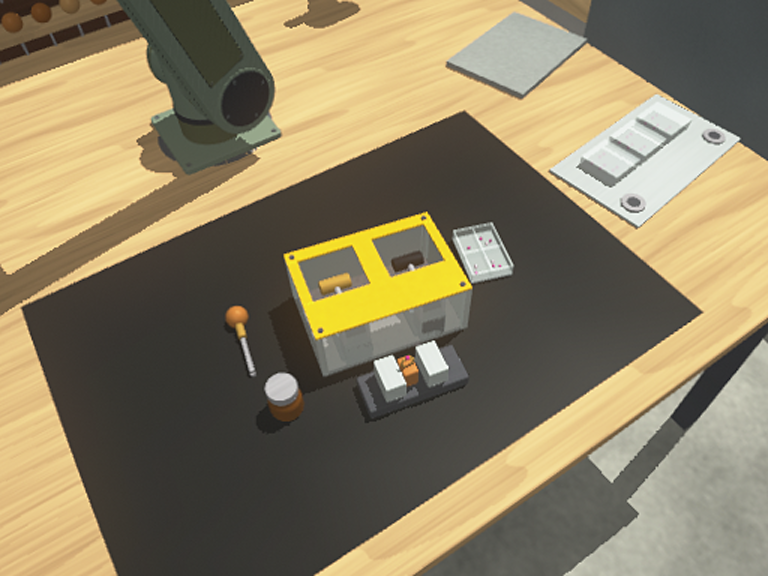

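The top view shows the brass bar at about (447,342) under the right window and the black bar at (362,324) under the left. The vise is above the box, so guard +x points up in the image. The scene view agrees: brass is at (335,283).

Run:
```python
from h import *
import pickle
fs=pickle.load(open('f0.pkl','rb'))
for n in fs:
    f=fs[n];hsv=cv2.cvtColor(f['pixels'],cv2.COLOR_RGB2HSV)
    m=cv2.inRange(hsv,(23,150,120),(33,255,255))
    k,l,s,c=cv2.connectedComponentsWithStats(m);i=1+np.argmax(s[1:,4]);m=(l==i).astype(np.uint8)
    cs,h=cv2.findContours(m,cv2.RETR_CCOMP,cv2.CHAIN_APPROX_NONE)
    print(n,s[i])
    for j,ct in enumerate(cs):
        if len(ct)<60: continue
        w=np.array([px2w(f,*p[0],z=100)[:2] for p in ct],np.float32)
        print('hole' if h[0][j][3]>=0 else 'outer',cv2.minAreaRect(w))
    o=hsv.copy();big=cv2.resize(f['pixels'][:,:,::-1],None,fx=1,fy=1)
t=fs['top']
for nm,(u,v) in dict(tl=(337,242),tr=(507,269),br=(488,396),bl=(310,362),s1=(342,249),s2=(498,281),s3=(480,387),s4=(318,352)).items():
    print(nm,px2w(t,u/1.5,v/1.5,100),px2w(t,u/1.5,v/1.5))
for nm,(u,v) in dict(brass=(447,340),black=(362,323)).items():
    print(nm,px2w(t,u/1.5,v/1.5,85),px2w(t,u/1.5,v/1.5))
print('scene brass',px2w(fs['scene'],335/1.5,282/1.5,85))
a=t['pixels'][150:270,200:345,::-1];cv2.imwrite('pics/c1.png',cv2.resize(a,None,fx=5,fy=5,interpolation=cv2.INTER_CUBIC)[:600,:800])
```

```text
top [ 206  161  131  103 5714]
outer ((573.8890380859375, 29.274185180664062), (228.77540588378906, 159.47801208496094), 78.21670532226562)
hole ((542.9298095703125, -22.243881225585938), (91.07462310791016, 84.97882080078125), 78.21768188476562)
hole ((566.06103515625, 88.51809692382812), (91.70411682128906, 84.7550048828125), 78.07707977294922)
scene [ 190  141  124   85 3923]
outer ((574.0569458007812, 26.179237365722656), (229.01559448242188, 160.71267700195312), 78.09577941894531)
hole ((542.63134765625, -25.825775146484375), (88.96562194824219, 84.39661407470703), 78.40754699707031)
hole ((566.2345581054688, 86.60491943359375), (88.69667053222656, 85.69058227539062), 77.97794342041016)
tl [673.58532962 123.72589505 100.        ] [703.15839031 132.54238409   1.7496953 ]
tr [ 636.88108003 -102.11198417  100.        ] [ 661.43495949 -124.58844429    1.51682119]
br [472.02673633 -70.45843654 100.        ] [473.73729893 -88.70355152   0.65861475]
bl [514.39407391 154.80419463 100.        ] [521.99038138 167.99597594   1.17827254]
s1 [663.87715875 116.85493212 100.        ] [663.21103365 116.6693232  102.31833722]
s2 [620.55768728 -89.41092934 100.        ] [620.05794458 -88.94650092 102.20794354]
s3 [483.21320243 -60.73072462 100.        ] [483.16700817 -60.49257712 101.40115661]
s4 [527.11708631 144.95975819 100.        ] [526.86013046 144.63543669 102.71102611]
brass [544.46340959 -21.97911836  85.        ] [544.49133707 -22.00615599  84.76076913]
black [566.80846233  89.74434066  85.        ] [566.88202991  89.76479593  84.50139885]
scene brass [549.60125646 -27.2246698   85.        ]
```

View pics/c1.png

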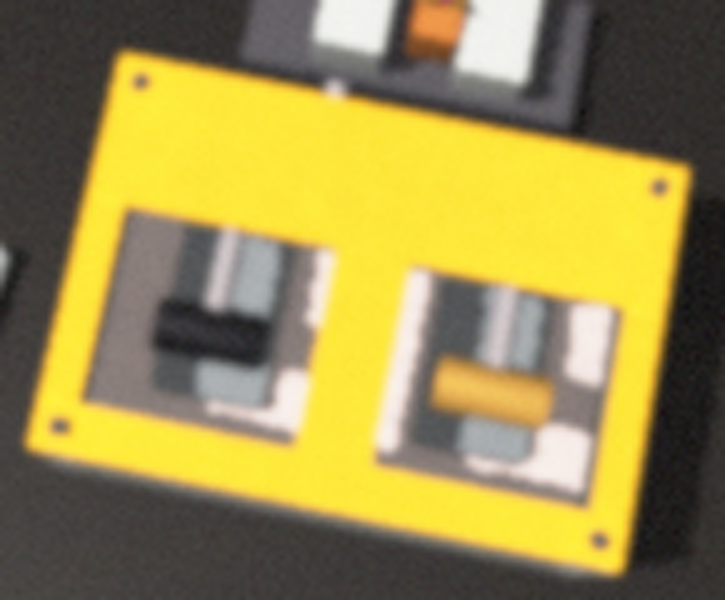

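The guard comes out at centre (574, 27.7) with its x axis at about -11.8°. That puts the brass window centre at about (543, -24), and the bar top measures about 85–88 mm high, which fits the given heights. I'll shut the fingers on the way over, with tool yaw turned to 78.2°.

Call:
{"name": "send_rows", "arguments": {"motion": [[0.018,0.024,0,0,0,0.024,-1],[0.06,0.08,0,0,0,0.08,-1],[0.12,0.16,0,0,0,0.16,-1],[0.186,0.248,0,0,0,0.248,-1],[0.252,0.336,0,0,0,0.336,-1],[0.318,0.424,0,0,0,0.424,-1],[0.384,0.512,0,0,0,0.512,-1],[0.45,0.6,0,0,0,0.6,-1],[0.51,0.68,0,0,0,0.68,-1],[0.558,0.744,0,0,0,0.744,-1],[0.588,0.784,0,0,0,0.784,-1],[0.6,0.8,0,0,0,0.8,-1]]}}

```text
time_s: 1.6
ee_pos: [434.4, -157.4, 213.9]
ee_rot: [-180.0, -0.0, 61.7]
force: [-0.7, 0.0, -0.2]
gripper_width: 0.4
gripper_force: 0.0
```

Call:
{"name": "send_rows", "arguments": {"motion": [[0.03,0.04,0,0,0,0.04,-1],[0.08,0.1,0,0,0,0.1,-1],[0.14,0.17,0,0,0,0.18,-1],[0.19,0.23,0,0,0,0.24,-1],[0.21,0.26,0,0,0,0.27,-1],[0.217,0.27,0,0,0,0.278,-1],[0.217,0.27,-0.04,0,0,0.278,-1],[0.217,0.27,-0.09,0,0,0.278,-1],[0.217,0.27,-0.12,0,0,0.278,-1],[0.217,0.27,-0.128,0,0,0.278,-1],[0.217,0.27,-0.128,0,0,0.278,-1],[0.217,0.27,-0.128,0,0,0.278,-1]]}}

```text
time_s: 3.1
ee_pos: [543.4, -24.2, 150.8]
ee_rot: [179.9, -0.0, 78.2]
force: [1.1, 0.8, 0.3]
gripper_width: 0.9
gripper_force: 0.0
```

Run:
```python
from h import *
f=eyes.grab_frame('scene')
s=env.state();print(s['ee_pos'],s['ee_rot'],s['force'])
a=f['pixels'][90:260,150:370,::-1];cv2.imwrite('pics/c2.png',cv2.resize(a,None,fx=3.5,fy=3.5,interpolation=cv2.INTER_CUBIC))
```

```text
[543.35169749 -24.18209567 150.79489789] [ 1.79902181e+02 -1.09191076e-02  7.81862216e+01] [-0.30993316 -0.84417447  0.77539957]
```

View pics/c2.png

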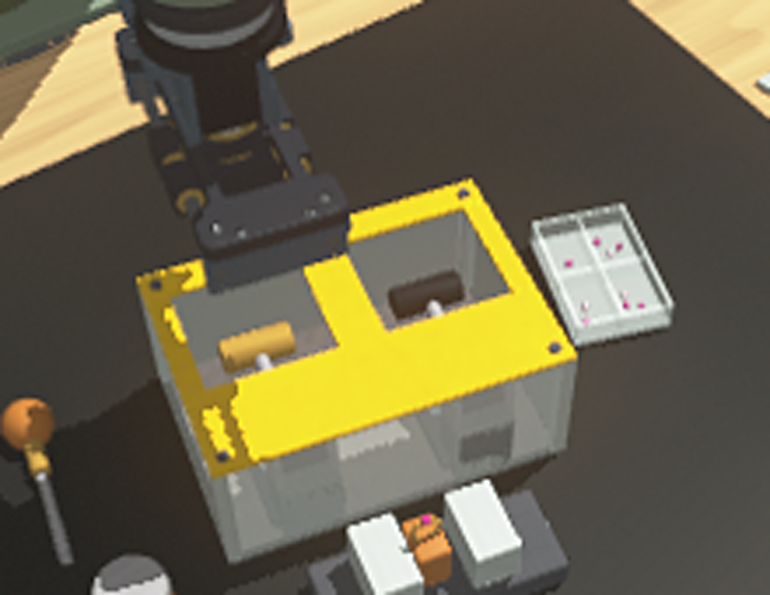

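Run:
```python
from h import *
for n in('scene','top'):
    f=eyes.grab_frame(n);K=np.array([[f['fx'],0,f['cx']],[0,f['fy'],f['cy']],[0,0,1]])
    pts=np.array([[543.4,-24.2,150.8],[543.4,-24.2,230],[543.4,-24.2,88]])
    p=cv2.projectPoints(pts,cv2.Rodrigues(np.array(f['R']))[0],np.array(f['t'],float),K,np.array(f['distortion'],float))[0][:,0]
    print(n,p, (p-[150,90])*3.5)
    a=f['pixels'][90:260,150:370,::-1];a=cv2.resize(a,None,fx=3.5,fy=3.5,interpolation=cv2.INTER_CUBIC)
    if n=='scene':
        for q in (p-[150,90])*3.5: cv2.drawMarker(a,tuple(int(x) for x in q),(255,0,255),0,14,2)
        a=cv2.convertScaleAbs(a,alpha=2.0,beta=20)
    cv2.imwrite(f'pics/d_{n}.png',a)
```

```text
scene [[220.21443384 165.38693122]
 [216.26183429 137.66772172]
 [222.97801669 184.67324762]] [[245.75051844 263.85425928]
 [231.91642002 166.837026  ]
 [255.42305842 331.35636666]]
top [[303.29284081 222.98477242]
 [309.49851447 216.67380107]
 [299.31262215 227.03043606]] [[536.52494285 465.44670346]
 [558.24480064 443.35830375]
 [522.59417752 479.6065262 ]]
```

View pics/d_scene.png

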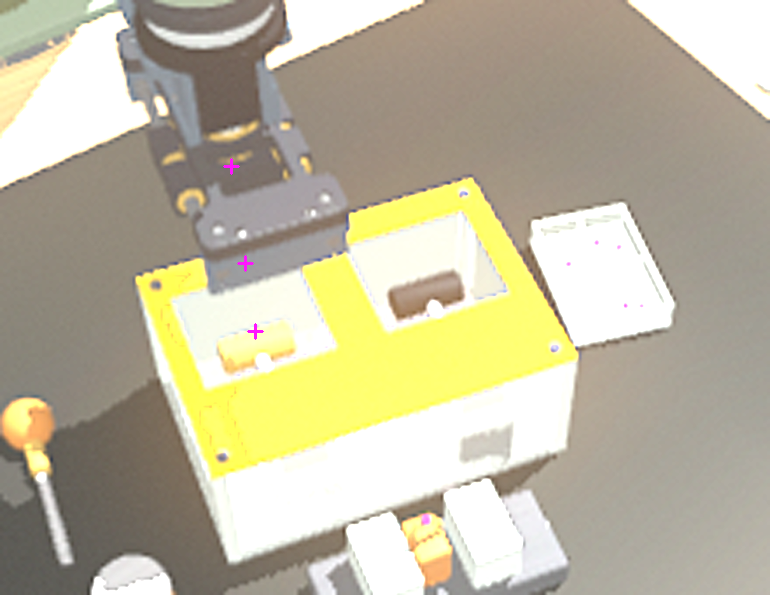

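The projected TCP axis lands on the brass bar. The dark block is the gripper body's near end, which hides the fingers. Next I'll descend through the window to just above the stop.

Call:
{"name": "send_rows", "arguments": {"motion": [[0,0,-0.02,0,0,0,-1],[0,0,-0.05,0,0,0,-1],[0,0,-0.08,0,0,0,-1],[0,0,-0.1,0,0,0,-1],[0,0,-0.115,0,0,0,-1],[0,0,-0.125,0,0,0,-1],[0,0,-0.135,0,0,0,-1],[0,0,-0.145,0,0,0,-1],[0,0,-0.155,0,0,0,-1],[0,0,-0.162,0,0,0,-1],[0,0,-0.162,0,0,0,-1]]}}

```text
time_s: 4.62
ee_pos: [543.3, -24.2, 68.6]
ee_rot: [179.9, 0.0, 78.2]
force: [-0.5, -0.1, -0.1]
gripper_width: 0.4
gripper_force: 0.0
```

Call:
{"name": "send_rows", "arguments": {"motion": [[0,0,-0.004,0,0,0,-1],[0,0,-0.008,0,0,0,-1],[0,0,-0.01,0,0,0,-1]]}}

```text
time_s: 5.0
ee_pos: [543.7, -24.2, 65.9]
ee_rot: [179.9, -0.0, 78.2]
force: [-4.6, 0.5, 18.7]
gripper_width: 0.3
gripper_force: 9.4
```

Run:
```python
from h import *
s=env.state();print(s['ee_pos'],s['force'],s['torque'],s['effort'])
f=eyes.grab_frame('scene')
a=f['pixels'][90:260,150:370,::-1];cv2.imwrite('pics/c3.png',cv2.convertScaleAbs(cv2.resize(a,None,fx=3.5,fy=3.5,interpolation=cv2.INTER_CUBIC),alpha=1.4,beta=10))
```

```text
[543.70765135 -24.22973777  65.90839866] [-4.55182466  0.46559569 18.70371042] [ 0.0311991   0.85005518 -0.04260978] [-2.51151680e-02 -3.14393663e+01 -1.55440664e+01  7.53117912e-02
 -1.53842043e+00  1.40674965e-03]
```

View pics/c3.png

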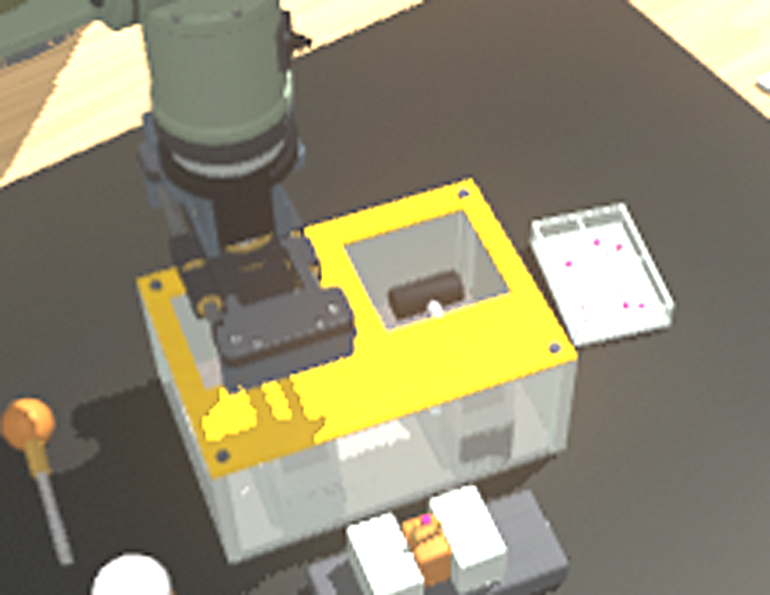

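The tip is at 65.9 mm with 18.7 N, so the lever is on its stop. The picture shows the vise's right jaw, near (470,535), moved in against the ring. I'll hold here for two seconds.

Call:
{"name": "send_rows", "arguments": {"motion": [[0,0,-0.001,0,0,0,-1],[0,0,-0.001,0,0,0,-1],[0,0,-0.001,0,0,0,-1],[0,0,-0.001,0,0,0,-1],[0,0,-0.001,0,0,0,-1],[0,0,-0.001,0,0,0,-1],[0,0,-0.001,0,0,0,-1],[0,0,-0.001,0,0,0,-1],[0,0,-0.001,0,0,0,-1],[0,0,-0.001,0,0,0,-1],[0,0,-0.001,0,0,0,-1],[0,0,-0.001,0,0,0,-1],[0,0,-0.001,0,0,0,-1],[0,0,-0.001,0,0,0,-1],[0,0,-0.001,0,0,0,-1],[0,0,-0.001,0,0,0,-1],[0,0,-0.001,0,0,0,-1]]}}

```text
time_s: 7.18
ee_pos: [543.7, -24.2, 65.9]
ee_rot: [179.8, -0.0, 78.2]
force: [-4.7, -0.0, 16.6]
gripper_width: 0.4
gripper_force: 8.5
```

Held at the stop throughout, with 16.6 N at the end. Now withdrawing straight up.

Call:
{"name": "send_rows", "arguments": {"motion": [[0,0,0.01,0,0,0,-1],[0,0,0.03,0,0,0,-1],[0,0,0.07,0,0,0,-1],[0,0,0.12,0,0,0,-1],[0,0,0.18,0,0,0,-1],[0,0,0.24,0,0,0,-1],[0,0,0.29,0,0,0,-1],[0,0,0.32,0,0,0,-1],[0,0,0.33,0,0,0,-1],[0,0,0.33,0,0,0,-1],[0,0,0.33,0,0,0,-1],[0,0,0.33,0,0,0,-1]]}}

```text
time_s: 8.68
ee_pos: [542.5, -24.1, 227.7]
ee_rot: [-179.9, 0.0, 78.2]
force: [0.9, -0.5, 0.3]
gripper_width: 0.2
gripper_force: 0.0
```

Run:
```python
from h import *
s=env.state();print(s['ee_pos'],s['force'],s['qvel'].round(2))
f=eyes.grab_frame('scene')
a=f['pixels'][90:260,150:370,::-1];cv2.imwrite('pics/c4.png',cv2.convertScaleAbs(cv2.resize(a,None,fx=3.5,fy=3.5,interpolation=cv2.INTER_CUBIC),alpha=1.2,beta=10))
```

```text
[542.5014208  -24.08549648 227.68797158] [ 0.85660724 -0.4872173   0.25982163] [-0.14 -0.15 -0.17 -0.04  0.08 -0.09]
```

View pics/c4.png

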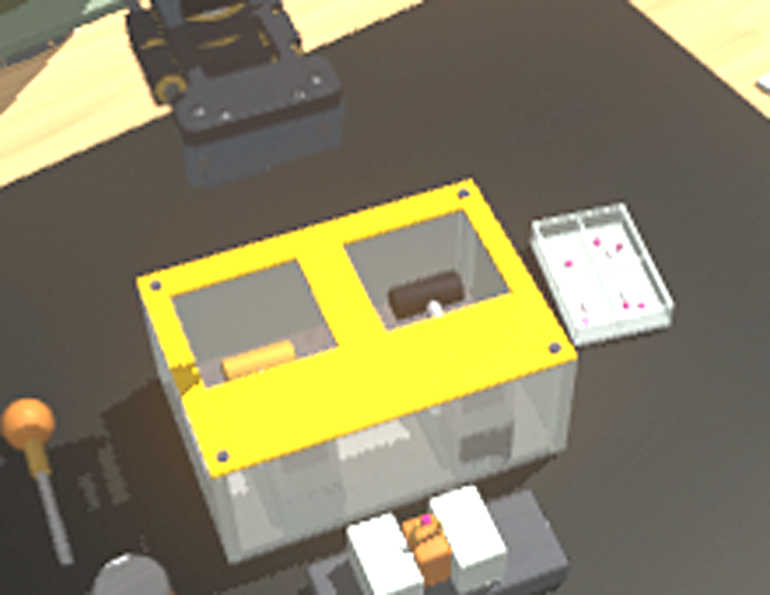

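The brass bar has stayed down at (260,358) and the vise is closed. The black bar at (426,293), the tray and the graver haven't moved.

```bash
python3 -c "
from workcell import env
print(env.job_done())"
```

```text
the job is handed in; nothing more can be done
None
```

The ring vise is closed: I pressed the brass lever to its stop at about 17–19 N, held it about two seconds and withdrew straight up; the black lever, tray and graver look unmoved in the last picture, and the job is handed in (no verdict returned).

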